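# Take the pile on the laundry worktop apart into its four trays

## Task

Take the pile on the worktop apart and put each thing in the middle of its own grey tray, flat on the tray's floor and inside its rim: the clothes peg lengthwise in the small oblong tray, the jar in the small round dish, the pot in the large round dish, and the cardboard box, still lying on its narrow side, lengthwise in the large oblong tray. Keep the jar and the pot upright all the time, and do not disturb the brown dropper bottle that stands nearby.

Things in the scene. Friction and masses are not known exactly. Their poses are not given: they have to be found in the camera images.
- peg: Wooden clothes peg, the top of the pile: a bar 15 x 72 x 12 mm lying flat across the jar's lid. Origin: centre of its underside. Local y runs along its length, z up. 12 g.
- button_jar: Small glass jar with a dark round lid, standing on the pot under the peg: 44 mm diameter, 105 mm high (glass of 42 mm up to 85 mm, the lid above that 44 mm). Origin: centre of its underside; z up. About 0.11 kg.
- polish_pot: Low round pot with a flat pale lid and white sides, standing on the cardboard box under the jar: 69 mm diameter, 41 mm high. Origin: centre of its underside; z up. About 0.1 kg.
- soap_box: Closed cardboard soap powder box, the bottom of the pile, lying on a narrow side: 55 mm wide and 109 mm long in plan, 74 mm high as it lies. Origin: centre of one 55 x 74 mm end face, 37 mm above what the box lies on. Local z (horizontal) runs along its length into the box, local y points up, local x (horizontal) runs across its 55 mm. It is to stay on this side. About 0.15 kg.
- box_middle (a point): The centre of the cardboard box: half way along its length and width, 37 mm above what it lies on. Axes as the box's.
- peg_tray: Fixed small oblong grey tray for the peg: 100 x 48 mm outside, 92 x 40 mm inside, floor 3 mm thick, rim 6 mm high and 4 mm thick. Origin: centre of its underside, on the worktop; local x runs along its length, z up.
- jar_dish: Fixed small round grey dish for the jar: 70 mm outside, 62 mm inside diameter, floor 3 mm thick, rim 7 mm high. Origin: centre of its underside, on the worktop; z up.
- pot_dish: Fixed large round grey dish for the pot: 96 mm outside, 88 mm inside diameter, floor 3 mm thick, rim 7 mm high. Origin: centre of its underside, on the worktop; z up.
- box_tray: Fixed large oblong grey tray for the cardboard box: 140 x 84 mm outside, 132 x 76 mm inside, floor 3 mm thick, rim 7 mm high and 4 mm thick. Origin: centre of its underside, on the worktop; local y runs along its length, z up.
- dropper: Brown dropper bottle with a black rubber bulb, a loose bystander among the trays: 33 mm diameter, 102 mm high. Leave it standing where it is. Origin: centre of its underside; z up.
Not all that is in view belongs to the job. Several things have the shape of the peg; the one meant has the colours described above.

How it is judged:
By the outcome, as a careful person would: the job done as asked, in the order asked, and still so for the second after the job is handed in, with the robot touching nothing.
It also fails if it takes over 123 s, if anything falls off the work surface, if the arm or the gripper's body presses on something with over 40 N, if the wrist force passes 120 N, or if a joint passes its speed limit or range.

## Robot

A 6-joint arm with a two-finger parallel gripper is mounted at the origin on a cart in front of the work surface, level with it; the furniture and walls round the work are solid. World frame = base frame: x ahead of the robot, y to its left, z up, the work surface at z = 0. Lengths are in m, angles in rad, forces in N, time in s.
With the tool pointing down it reaches from about 0.25 to 0.775 m from the base axis. Payload 4 kg.
Tool frame: the origin (TCP) lies at the very end of the fingers, on their centre line; the grasp point (between the pads) lies 19 mm behind it; z points along the fingers, y is the line along which they close (so a half turn about z gives the same grasp; the last joint's range is limited). The gripper opens to 94 mm and grips with 3 to 60 N. Pads are 16 mm wide; open, the fingers measure 119 mm over their backs; the gripper's body (75 mm by 177 mm) begins 78 mm behind the grasp point.
Start: joints at [-1.416, 0.087, 1.371, -0, 1.684, -0.103], TCP at [0.14, -0.532, 0.206] pointing down, gripper open.
Joint ranges: [-3.1, 3.1], [-0.76, 2.03], [0.27, 2.55], [-1.08, 4.22], [0.17, 2.65], [-2.57, 2.57]. Speed limits (rad/s): [2.79, 2.79, 3.14, 3.14, 3.14, 3.14].

## Interface

Orientations are given as [roll, pitch, yaw] about the fixed x, y, z axes, in that order (R = Rz(yaw) Ry(pitch) Rx(roll)).
In Python, from bench import robot gives the robot as it stands. The module is installed in compiled form; this text tells all that it offers.
- The arm moves only by the tool move_arm, never from a script. Its argument "deltas" is one flat list of numbers, 7 for each row, row after row: the turn, a rotation vector about the tool's x, y, z in rad, then the shift along the tool's x, y, z in cm, then the closure, from -1 (fully open) to 1 (shut). A call has 1 to 8 rows; each row is the pose to reach, as a shift and turn from the pose commanded when the call began, along the tool's axes at that moment; what a row does not reach only later rows make up. A row lasts 1/10 s, in which the tool goes at most 50 mm and 8.59 degrees, less where a joint would pass 70% of its speed; a pose out of reach is approached as far as the arm can. A call with a gripper value outside its range is refused whole. The fingers move at their own pace and stop on an object; the grip force is fixed at half the most. Time passes only in rows, so rows that repeat a pose let the fingers close. It gives the time, the measured TCP pose, the force, the opening and the grip force at its end, in the units of the state.
- robot.get_obs(): the state, without advancing time (a new reading comes with each control period).
- robot.snapshot(name): name is "side" or "top"; returns a dict with "image" (384x512x3 uint8, red, green, blue), "depth" (384x512 float32, m along the optical axis (not along the pixel's ray), 0 where there is no reading), "fov_y" (degrees; the focal length in pixels is half the picture's height over the tangent of half this angle, whatever the lens; pixels are square), "cx", "cy" (the principal point, pixels), "origin" and "orientation" of the camera in the world. Camera axes: x right, y up, looking along -z (the intrinsics and any distortion apply to the point x, -y, -z); pixel columns grow to the right and rows downward; lengths in m; the calibration is good to about 2 mm. A picture is of the moment at which its call begins.
- robot.close_job(): hands the job in; it is judged then, once.
The state is a dict: "time": time; "joint_positions": joint angles; "qvel": joint speeds; "joint_torque": joint torques, N m; "tool_pos": TCP position; "ee_rot": TCP orientation; "wrist_force": force on the tool from outside, world axes, zero at the start; "wrist_torque": the same for the moment, N m; "width": finger opening in m; "finger_force": force on a finger pad.
Only numpy, scipy, OpenCV 4.12 (cv2) and the standard library are available. Lean on these libraries where they do the work, as an engineer would, in place of code of your own. Each camera call takes 0.05 s, during which the arm holds its last target. There are 200 camera calls.

## Working session

There is one attempt and no reset: what is moved stays moved. The work goes in short steps, Python scripts to look and compute and a tool call to move; the robot and the scene stay as the last step left them, time stands still between calls to the robot, and variables do not carry over. Pictures are saved under pics/ and viewed, at most 14 in all, crops included, and the job is handed in when it is done.

Besides the shell and the picture viewer there is one more tool, called after "Call:" by a JSON object that holds its "api" and its "payload". move_arm: Moves the arm, as the interface text tells. Its arguments: {"type":"object","properties":{"deltas":{"type":"array","items":{"type":"number"}}},"required":["deltas"]}

```bash
mkdir -p pics; cat > h.py <<'E'
import numpy as np,cv2
from bench import robot
from scipy.spatial.transform import Rotation as R
def snap(n):
    s=robot.snapshot(n); np.save('/tmp/'+n,s,allow_pickle=True); return s
def load(n): return np.load('/tmp/'+n+'.npy',allow_pickle=True).item()
def RR(s):
    o=np.array(s['orientation'],float)
    return o if o.shape==(3,3) else R.from_euler('xyz',o).as_matrix()
def cloud(s):
    h,w=s['depth'].shape; f=h/2/np.tan(np.radians(s['fov_y'])/2)
    u,v=np.meshgrid(np.arange(w),np.arange(h)); d=s['depth']
    p=np.stack([(u-s['cx'])/f*d,-(v-s['cy'])/f*d,-d],-1)
    return p@RR(s).T+np.array(s['origin'])
E
python3 - <<'E'
from h import *
for n in ['top','side']:
    s=snap(n); print({k:v for k,v in s.items() if k not in('image','depth')})
    cv2.imwrite(f'pics/{n}0.png',cv2.resize(s['image'][...,::-1],(800,600)))
    print((s['depth']>0).mean())
print(robot.get_obs())
E
```

```text
{'fov_y': 44.09242693149993, 'cx': 261.34757219051534, 'cy': 197.6455528258052, 'origin': array([ 0.06102264, -0.03169615,  1.34104326]), 'orientation': array([ 0.33880796,  0.00613964, -1.41291215])}
0.9962310791015625
{'fov_y': 50.1514110082194, 'cx': 254.82392760627917, 'cy': 201.01789465500494, 'origin': array([ 0.29543844, -0.93547101,  0.56864285]), 'orientation': array([ 1.18191414,  0.02386945, -0.20460891])}
0.9956156412760416
{'time': 0.1, 'joint_positions': array([-1.41609877e+00,  8.78546219e-02,  1.37203098e+00, -4.14305160e-05,
        1.68359000e+00, -1.03113547e-01]), 'qvel': array([ 0.00094477, -0.00080189, -0.00452467,  0.00122308, -0.00012023,
       -0.00014271]), 'joint_torque': array([ 1.93838889e-03, -3.41253412e+01, -3.03301942e+01,  7.20129465e-02,
        3.04069463e-02, -9.11176926e-05]), 'tool_pos': array([ 0.1401323 , -0.53136438,  0.20447228]), 'ee_rot': array([-3.13971546e+00, -1.52856582e-04,  2.57806338e-01]), 'wrist_force': array([-0.52135657,  0.61363075,  0.46421501]), 'wrist_torque': array([ 0.01100406,  0.00936027, -0.02759749]), 'finger_force': 0.0, 'width': 0.0938203027051877}
```

View pics/top0.png

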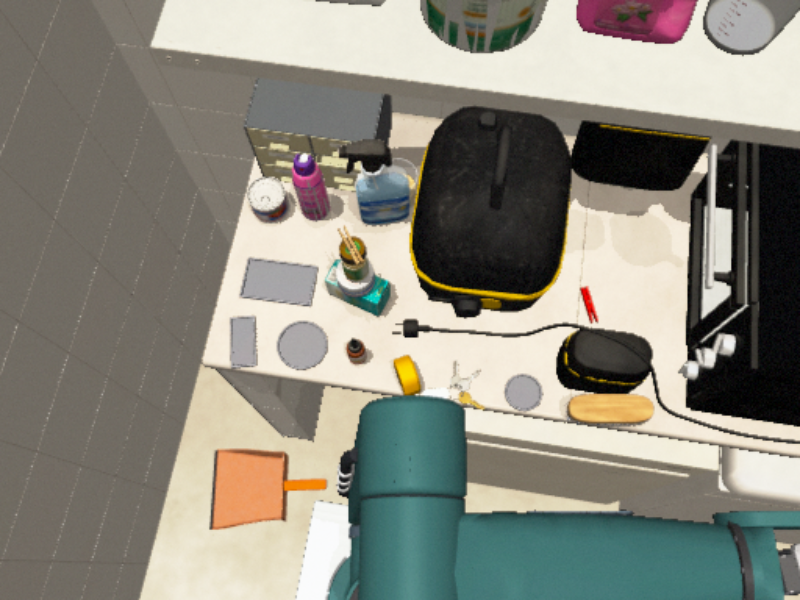

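View pics/side0.png

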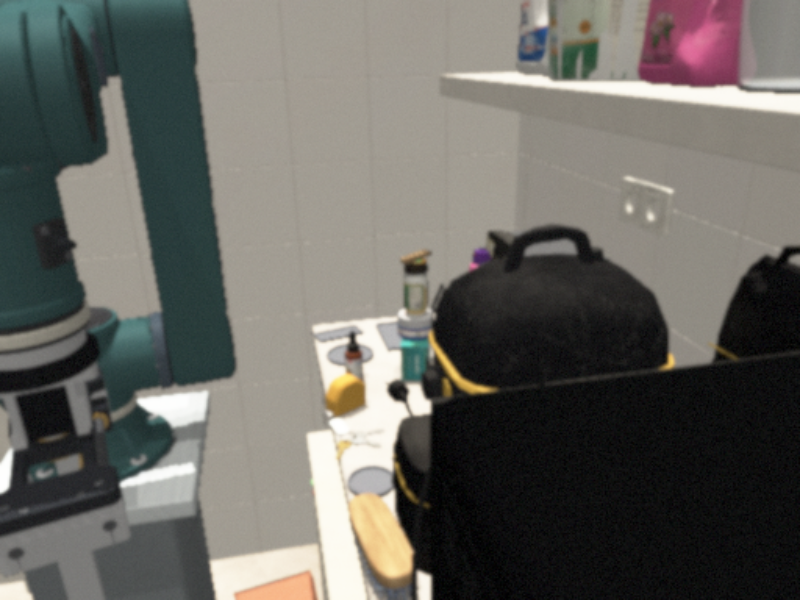

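The top view shows the pile at about (355,265). The trays are the peg tray at (243,340), pot dish (303,345), box tray (280,282) and jar dish (523,391), with the dropper at (356,350). The side view shows the stacked pile at (415,310).

```bash
cat >> h.py <<'E'
def rayz(s,u,v,z):
    f=s['depth'].shape[0]/2/np.tan(np.radians(s['fov_y'])/2)
    r=RR(s)@np.array([(u-s['cx'])/f,-(v-s['cy'])/f,-1]); o=np.array(s['origin'])
    return o+r*(z-o[2])/r[2]
def rect(s,m,z):
    "mask -> world min-area rectangle on plane z: centre, size, angle of long side"
    c=max(cv2.findContours(m.astype(np.uint8),0,cv2.CHAIN_APPROX_NONE)[0],key=cv2.contourArea)[:,0]
    p=np.array([rayz(s,u,v,z)[:2] for u,v in c],np.float32)
    (c,(w,h),a)=cv2.minAreaRect(p*1000)
    return np.round(c,1),round(w,1),round(h,1),round(a if w>h else a+90,1)
E
python3 - <<'E'
from h import *
s=load('top'); P=cloud(s); im=s['image'].astype(int); hsv=cv2.cvtColor(s['image'],cv2.COLOR_RGB2HSV)
k=.64
for n,(u,v) in dict(pegtray=(243,340),potdish=(303,345),boxtray=(280,282),jardish=(523,391),dropper=(356,345),peg=(350,242),table=(400,360)).items():
    a,b=int(u*k),int(v*k); print(n,P[b,a].round(3),im[b,a],hsv[b,a])
grey=(hsv[...,1]<45)&(hsv[...,2]>90)&(hsv[...,2]<190)&(abs(P[...,2])<.03)
lab,L,st,ce=cv2.connectedComponentsWithStats(grey.astype(np.uint8))[:4]
for n,(u,v) in dict(pegtray=(243,340),potdish=(303,345),boxtray=(280,282),jardish=(523,391)).items():
    l=L[int(v*k),int(u*k)]; print(n,l,rect(s,L==l,.006) if l else '')
# pile by height slabs
x0=P[int(262*k),int(352*k)]
near=np.zeros(grey.shape,bool); near[int(222*k):int(315*k),int(322*k):int(395*k)]=1
hist,e=np.histogram(P[...,2][near],bins=np.arange(-.01,.26,.01)); print(list(zip(e.round(2),hist)))
for a,b,z in [(.216,.24,.232),(.205,.225,.22),(.105,.125,.115),(.06,.085,.074)]:
    m=near&(P[...,2]>a)&(P[...,2]<b)
    if m.sum()>4: print(a,m.sum(),rect(s,m,z))
cv2.imwrite('pics/crop0.png',cv2.resize(s['image'][130:250,130:300,::-1],None,fx=4.7,fy=4.7,interpolation=cv2.INTER_CUBIC))
E
```

```text
pegtray [0.416 0.351 0.005] [169 166 169] [150   5 169]
potdish [0.426 0.239 0.002] [170 169 167] [ 20   5 170]
boxtray [ 0.544  0.307 -0.001] [168 164 167] [158   6 168]
jardish [ 0.4   -0.181  0.004] [171 167 170] [158   6 171]
dropper [0.414 0.127 0.097] [25 23 20] [18 51 25]
peg [0.549 0.15  0.23 ] [227 180 112] [ 18 129 227]
table [0.41  0.047 0.054] [228 162   0] [ 21 255 228]
pegtray 146 (array([407., 347.]), 108.6, 49.7, 13.6)
potdish 148 (array([421.9, 237.3]), 91.9, 94.9, 99.0)
boxtray 114 (array([541.2, 307.4]), 83.2, 142.6, 90.9)
jardish 193 (array([ 396.9, -182.5]), 68.5, 68.8, 135.1)
[(np.float64(-0.01), np.int64(705)), (np.float64(0.0), np.int64(731)), (np.float64(0.01), np.int64(49)), (np.float64(0.02), np.int64(40)), (np.float64(0.03), np.int64(49)), (np.float64(0.04), np.int64(45)), (np.float64(0.05), np.int64(47)), (np.float64(0.06), np.int64(78)), (np.float64(0.07), np.int64(205)), (np.float64(0.08), np.int64(30)), (np.float64(0.09), np.int64(35)), (np.float64(0.1), np.int64(42)), (np.float64(0.11), np.int64(178)), (np.float64(0.12), np.int64(18)), (np.float64(0.13), np.int64(25)), (np.float64(0.14), np.int64(21)), (np.float64(0.15), np.int64(26)), (np.float64(0.16), np.int64(24)), (np.float64(0.17), np.int64(24)), (np.float64(0.18), np.int64(30)), (np.float64(0.19), np.int64(19)), (np.float64(0.2), np.int64(22)), (np.float64(0.21), np.int64(52)), (np.float64(0.22), np.int64(137)), (np.float64(0.23), np.int64(78)), (np.float64(0.24), np.int64(0))]
0.216 252 (array([542.2, 146.4]), 72.2, 41.6, 14.9)
0.205 156 (array([530.3, 156.7]), 43.8, 16.2, 35.1)
0.105 212 (array([533.5, 148.5]), 57.0, 67.4, 98.9)
0.06 297 (array([529.6, 121.1]), 55.7, 56.3, 164.3)
```

View pics/crop0.png

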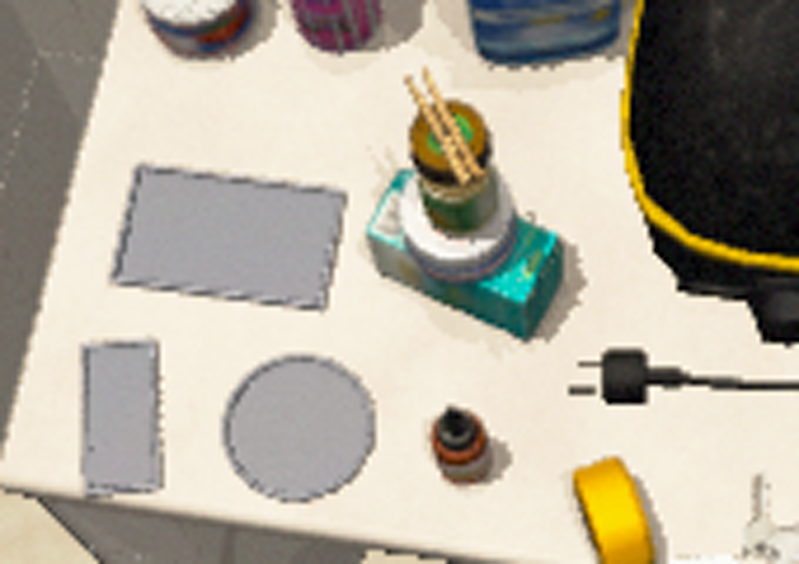

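The crop shows the peg from (418,70) to (473,178) on a lid centred near (450,135), above the pot and the teal box, whose top corners are near (402,168), (368,228), (527,300) and (563,232). The dropper is at (458,445).

```bash
python3 - <<'E'
from h import *
s=load('top'); P=cloud(s); hsv=cv2.cvtColor(s['image'],cv2.COLOR_RGB2HSV); Z=P[...,2]
H,S,V=[hsv[...,i].astype(int) for i in range(3)]
c=lambda x,y:(130+x/4.7-.4,130+y/4.7-.4)
print('peg corners',[rayz(s,*c(*q),.232)[:2].round(4) for q in [(408,72),(430,67),(485,177),(463,184)]])
near=np.zeros(Z.shape,bool); near[142:202,205:253]=1
# peg
m=near&(Z>.217)&(H>10)&(H<25)&(S>60)&(V>190); 
print('peg',m.sum(),rect(s,m,.232))
m=near&(Z>.212); 
m2=m&(V<190)
print('lid pts',P[m2][:,:2].mean(0),[rayz(s,*c(*q),.22)[:2].round(4) for q in [(409,140),(492,140)]])
# teal
m=near&(H>75)&(H<100)&(S>90)&(Z>.062)
q=np.array([rayz(s,u,v,.074)[:2] for v,u in np.argwhere(m)],np.float32)*1000
print('box',m.sum(),cv2.minAreaRect(q))
print('box corners',[rayz(s,*c(*k),.074)[:2].round(4) for k in [(402,168),(368,228),(527,300),(563,232)]])
m=near&(S<60)&(V>150)&(Z>.105)&(Z<.125)
q=np.array([rayz(s,u,v,.115)[:2] for v,u in np.argwhere(m)],np.float32)*1000
print('pot',m.sum(),cv2.minEnclosingCircle(q), )
grey=(S<45)&(V>140)&(V<190)
w=np.zeros(Z.shape,bool); w[200:240,144:166]=1
g=cv2.morphologyEx((grey&w).astype(np.uint8),cv2.MORPH_OPEN,np.ones((5,5)))
print('pegtray',rect(s,g,.004))
print('dropper',P[217:222,224:230].reshape(-1,3).round(3)[::5])
print('pegtray corners',[rayz(s,*c(*k),.006)[:2].round(4) for k in [(82,343),(157,341),(160,490),(85,495)]])
# obstacle near wall / heights of things: max z for items
m=(Z>.12)&(P[...,0]>.3)&(P[...,0]<.8)&(P[...,1]>-.3)
print('front edge',[ (round(y,2),P[...,0][(abs(Z)<.01)&(abs(P[...,1]-y)<.01)].min().round(3)) for y in (-.18,.25,.34)])
print('wall y',P[200,30:110:10].round(2))
for n,(u,v) in dict(spray=(370,150),bag=(440,200),plug=(410,327),tape=(406,375),smallbag=(600,350),sponge=(610,408)).items():
    print(n,P[int(v*.64),int(u*.64)].round(3))
E
```

```text
peg corners [array([0.5705, 0.1739]), array([0.5754, 0.1625]), array([0.5154, 0.121 ]), array([0.5096, 0.132 ])]
peg 87 (array([542.7, 149.4]), 70.3, 12.7, 34.9)
lid pts [0.53283262 0.14329505] [array([0.5356, 0.1678]), array([0.5427, 0.1227])]
box 170 ((533.767578125, 149.14828491210938), (112.21824645996094, 60.242469787597656), 74.76187896728516)
box corners [array([0.5782, 0.1945]), array([0.5358, 0.2075]), array([0.5047, 0.1033]), array([0.5516, 0.0891])]
pot 152 ((541.2769775390625, 150.2041778564453), 34.216346740722656)
pegtray (array([412.9, 347.1]), 92.6, 46.9, 13.0)
dropper [[0.449 0.15  0.002]
 [0.435 0.129 0.057]
 [0.422 0.126 0.092]
 [0.417 0.128 0.098]
 [0.414 0.13  0.097]
 [0.413 0.134 0.088]]
pegtray corners [array([0.4561, 0.3844]), array([0.4648, 0.3376]), array([0.3699, 0.3138]), array([0.3595, 0.359 ])]
front edge [(-0.18, np.float64(0.359)), (0.25, np.float64(0.36)), (0.34, np.float64(0.359))]
wall y [[ 0.4   0.72  0.03]
 [ 0.42  0.72 -0.02]
 [ 0.44  0.72 -0.08]
 [ 0.46  0.72 -0.14]
 [ 0.49  0.72 -0.21]
 [ 0.51  0.72 -0.28]
 [ 0.54  0.72 -0.36]
 [ 0.57  0.72 -0.45]]
spray [0.708 0.146 0.253]
bag [0.634 0.015 0.251]
plug [0.48  0.041 0.034]
tape [0.381 0.034 0.061]
smallbag [ 0.453 -0.286  0.148]
sponge [ 0.382 -0.332  0.048]
```

```bash
cat > to.py <<'E'
import sys
from h import *
"to.py x y z yaw -> turn rotvec, shift(cm) in tool axes"
x,y,z,w=map(float,sys.argv[1:5]); o=robot.get_obs()
T=R.from_euler('xyz',o['ee_rot']); G=R.from_euler('xyz',[np.pi,0,w])
print(np.round(np.r_[(T.inv()*G).as_rotvec(),T.inv().apply(np.array([x,y,z])-o['tool_pos'])*100],3).tolist())
E
python3 to.py .5427 .1484 .36 .606
python3 - <<'E'
from h import *
P=cloud(load('top')).reshape(-1,3)
for lo,hi in [((.1,-.8),(.9,-.4)),((.36,-.4),(.55,-.1)),((.48,-.15),(.8,.09)),((.6,.1),(.75,.3))]:
    q=P[(P[:,0]>lo[0])&(P[:,0]<hi[0])&(P[:,1]>lo[1])&(P[:,1]<hi[1])]; print(lo,hi,len(q),np.percentile(q[:,2],[50,99]).round(3))
E
```

```text
[-0.002, -0.0, -0.348, 56.26, -55.495, -15.44]
(0.1, -0.8) (0.9, -0.4) 25849 [0.059 0.525]
(0.36, -0.4) (0.55, -0.1) 7618 [0.029 0.199]
(0.48, -0.15) (0.8, 0.09) 19457 [0.264 0.615]
(0.6, 0.1) (0.75, 0.3) 8557 [0.488 0.527]
```

Call:
{"api": "move_arm", "payload": {"deltas": [0,0,0,0,0,-20,-1,0,0,0,0,0,-20,-1,0,0,0,0,0,-20,-1,0,0,0,0,0,-20,-1,0,0,0,0,0,-20,-1]}}

```text
time: 0.6
tool_pos: [0.1404, -0.5329, 0.4142]
ee_rot: [3.126, 0.002, 0.258]
wrist_force: [-0.1, 0.4, 1.5]
width: 0.094
finger_force: 0.0
```

```bash
python3 - <<'E'
from h import *
P=cloud(load('top')).reshape(-1,3)
for y in np.arange(-.4,.5,.1):
    q=P[(abs(P[:,1]-y)<.03)&(P[:,2]>.4)&(P[:,2]<.6)&(P[:,0]>.4)]
    print(y.round(1),np.percentile(q[:,0],[0,2,10]).round(3) if len(q) else '', end=';')
E
python3 to.py .50 .1484 .36 .606
```

```text
-0.4 [0.658 0.66  0.661];-0.3 [0.658 0.66  0.661];-0.2 [0.657 0.66  0.661];-0.1 [0.657 0.659 0.661];-0.0 [0.657 0.659 0.661];0.1 [0.657 0.659 0.661];0.2 [0.657 0.659 0.661];0.3 [0.657 0.659 0.66 ];0.4 [0.657 0.659 0.66 ];[0.015, 0.004, -0.348, 52.153, -56.782, 4.474]
```

Call:
{"api": "move_arm", "payload": {"deltas": [0,0,-0.348,52,-54.4,5,-1,0,0,-0.348,52,-54.4,5,-1,0,0,-0.348,52,-54.4,5,-1,0,0,-0.348,52,-54.4,5,-1,0,0,-0.348,52,-54.4,5,-1,0,0,-0.348,52,-54.4,5,-1,0,0,-0.348,52,-54.4,5,-1,0,0,-0.348,52,-54.4,5,-1]}}

```text
time: 1.4
tool_pos: [0.3336, -0.1806, 0.3777]
ee_rot: [-3.141, 0.0, 0.605]
wrist_force: [0.8, -0.6, 1.5]
width: 0.0942
finger_force: 0.0
```

```bash
python3 to.py .5427 .1484 .27 .606
```

```text
[-0.001, 0.0, -0.001, 35.916, -15.147, 10.767]
```

Call:
{"api": "move_arm", "payload": {"deltas": [0,0,0,35.9,-15.1,2,-1,0,0,0,35.9,-15.1,2,-1,0,0,0,35.9,-15.1,2,-1,0,0,0,35.9,-15.1,2,-1,0,0,0,35.9,-15.1,2,-1,0,0,0,35.9,-15.1,2,-1,0,0,0,35.9,-15.1,2,-1,0,0,0,35.9,-15.1,2,-1]}}

```text
time: 2.2
tool_pos: [0.543, 0.1486, 0.3567]
ee_rot: [-3.14, 0.003, 0.608]
wrist_force: [0.1, -1.5, 0.2]
width: 0.0939
finger_force: 0.0
```

Call:
{"api": "move_arm", "payload": {"deltas": [0,0,0,0,0,8,-0.4,0,0,0,0,0,8,-0.4,0,0,0,0,0,8,-0.4,0,0,0,0,0,8,-0.4,0,0,0,0,0,8,-0.4]}}

```text
time: 2.7
tool_pos: [0.5433, 0.1459, 0.2816]
ee_rot: [3.14, -0.004, 0.605]
wrist_force: [-1.0, -0.1, 0.8]
width: 0.0657
finger_force: 0.0
```

```bash
python3 to.py .5427 .1484 .224 .606
python3 - <<'E'
from h import *
s=snap('side'); h=s['image']
cv2.imwrite('pics/s1.png',cv2.resize(h[120:260,200:340,::-1],None,fx=4.2,fy=4.2,interpolation=cv2.INTER_CUBIC))
s=snap('top')
cv2.imwrite('pics/t1.png',cv2.resize(s['image'][120:220,180:290,::-1],None,fx=5,fy=5,interpolation=cv2.INTER_CUBIC))
E
```

```text
[0.002, -0.004, -0.001, 0.075, -0.252, 5.76]
```

View pics/s1.png

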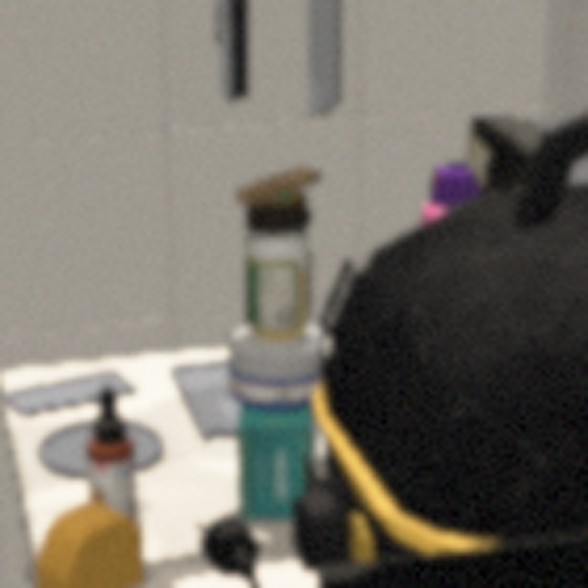

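The side view shows the fingertips at (235,97) and (325,110), about 6 cm above the peg at (280,185) and centred over it. I'll descend next.

Call:
{"api": "move_arm", "payload": {"deltas": [0,0,0,0,0,3,-0.4,0,0,0,0,0,4,-0.4,0,0,0,0,0,4,-0.4,0,0,0,0,0,4,-0.4,0,0,0,0,0,4,-0.4]}}

```text
time: 3.3
tool_pos: [0.5431, 0.1461, 0.2406]
ee_rot: [3.14, -0.002, 0.606]
wrist_force: [-0.5, 0.3, 0.2]
width: 0.0657
finger_force: 0.0
```

```bash
python3 to.py .5427 .1484 .224 .606
```

```text
[0.001, -0.002, -0.0, 0.096, -0.218, 1.657]
```

Call:
{"api": "move_arm", "payload": {"deltas": [0,0,0,0.1,-0.2,1.0,-0.4,0,0,0,0.1,-0.2,1.6,-0.4,0,0,0,0.1,-0.2,1.6,-0.4,0,0,0,0.1,-0.2,1.6,-0.4]}}

```text
time: 3.7
tool_pos: [0.5419, 0.1482, 0.2224]
ee_rot: [-3.141, 0.001, 0.606]
wrist_force: [-0.4, -0.0, 0.4]
width: 0.0658
finger_force: 0.0
```

Call:
{"api": "move_arm", "payload": {"deltas": [0,0,0,0,0,0,0.4,0,0,0,0,0,0,0.6,0,0,0,0,0,0,1,0,0,0,0,0,0,1,0,0,0,0,0,0,1,0,0,0,0,0,0,1,0,0,0,0,0,0,1]}}

```text
time: 4.4
tool_pos: [0.5422, 0.1482, 0.2229]
ee_rot: [3.141, 0.0, 0.606]
wrist_force: [0.0, -0.7, 0.5]
width: 0.0145
finger_force: 30.0
```

Gripped: the opening is 14.5 mm. I'll lift and move to the peg tray.

Call:
{"api": "move_arm", "payload": {"deltas": [0,0,0,0,0,-1,1,0,0,0,0,0,-5,1,0,0,0,0,0,-5,1]}}

```text
time: 4.7
tool_pos: [0.5442, 0.1486, 0.2796]
ee_rot: [3.137, -0.01, 0.606]
wrist_force: [1.4, 0.5, 2.1]
width: 0.0145
finger_force: 30.0
```

```bash
python3 to.py .4125 .348 .10 .236
```

```text
[0.003, -0.011, 0.37, 0.35, -23.979, 17.853]
```

Call:
{"api": "move_arm", "payload": {"deltas": [0,0,0.37,0.4,-24,0,1,0,0,0.37,0.4,-24,0,1,0,0,0.37,0.4,-24,0,1,0,0,0.37,0.4,-24,0,1,0,0,0.37,0.4,-24,0,1,0,0,0.37,0.4,-24,10,1,0,0,0.37,0.4,-24,17,1,0,0,0.37,0.4,-24,17,1]}}

```text
time: 5.5
tool_pos: [0.4086, 0.3487, 0.1222]
ee_rot: [-3.141, -0.003, 0.237]
wrist_force: [0.9, 0.3, -0.2]
width: 0.0144
finger_force: 30.0
```

```bash
python3 - <<'E'
from h import *
s=snap('top')
cv2.imwrite('pics/t2.png',cv2.resize(s['image'][160:280,120:270,::-1],None,fx=5,fy=5,interpolation=cv2.INTER_CUBIC))
P=cloud(s);S=cv2.cvtColor(s['image'],cv2.COLOR_RGB2HSV).astype(int);Z=P[...,2]
H,S_,V=S[...,0],S[...,1],S[...,2]
n=np.zeros(Z.shape,bool); n[130:205,200:260]=1
m=n&(S_<60)&(V>150)&(Z>.108)&(Z<.122)
q=np.array([rayz(s,u,v,.115)[:2] for v,u in np.argwhere(m)],np.float32)*1000
print('pot',m.sum(),cv2.minEnclosingCircle(q))
m=n&(Z>.212)&(Z<.235)
q=np.array([rayz(s,u,v,.22)[:2] for v,u in np.argwhere(m)],np.float32)*1000
print('lid',m.sum(),cv2.minEnclosingCircle(q),q.mean(0))
E
python3 to.py .4125 .348 .0075 .236
```

```text
pot 150 ((541.2769775390625, 150.2041778564453), 34.216346740722656)
lid 223 ((540.9306640625, 144.90977478027344), 23.347307205200195) [540.46985 146.2232 ]
[0.007, 0.019, 0.001, 1.349, -0.259, 10.176]
```

View pics/t2.png

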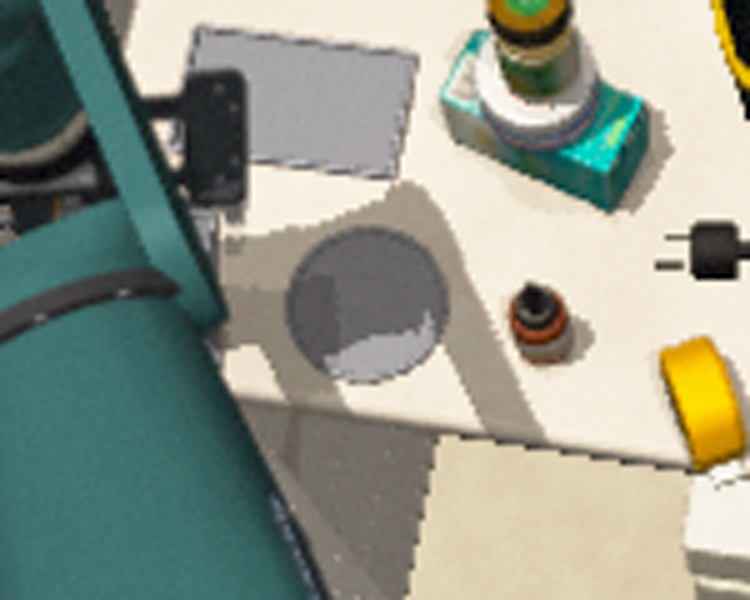

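The picture shows the pile intact, with the lid at (530,15) and the pot at (537,85). The arm covers the peg tray, and the dropper stands at (540,320).

Call:
{"api": "move_arm", "payload": {"deltas": [0,0,0,0,0,7,1,0,0,0,0,0,7,1,0,0,0,0,0,7,1,0,0,0,0,0,7,1]}}

```text
time: 5.95
tool_pos: [0.4098, 0.3484, 0.0547]
ee_rot: [-3.141, -0.002, 0.236]
wrist_force: [0.6, 1.0, -0.4]
width: 0.0148
finger_force: 30.0
```

```bash
python3 to.py .4125 .348 .007 .236
```

```text
[-0.001, -0.002, -0.0, 0.244, 0.1, 4.773]
```

Call:
{"api": "move_arm", "payload": {"deltas": [0,0,0,0.25,0.1,3,1,0,0,0,0.25,0.1,4.2,1,0,0,0,0.25,0.1,4.7,1,0,0,0,0.25,0.1,4.7,1,0,0,0,0.25,0.1,4.7,1]}}

```text
time: 6.45
tool_pos: [0.4122, 0.348, 0.0073]
ee_rot: [-3.141, -0.002, 0.236]
wrist_force: [-0.1, -0.6, 0.4]
width: 0.0146
finger_force: 30.0
```

Call:
{"api": "move_arm", "payload": {"deltas": [0,0,0,0,0,0.05,0.6,0,0,0,0,0,0.05,0.5,0,0,0,0,0,0.05,0.5,0,0,0,0,0,-3,0.5,0,0,0,0,0,-8,0.3,0,0,0,0,0,-13,-1,0,0,0,0,0,-18,-1,0,0,0,0,0,-23,-1]}}

```text
time: 7.25
tool_pos: [0.4111, 0.3472, 0.2382]
ee_rot: [-3.141, -0.001, 0.236]
wrist_force: [1.1, -0.8, 0.7]
width: 0.0519
finger_force: 0.0
```

```bash
python3 to.py .5405 .1455 .30 1.571
```

```text
[0.0, -0.001, -1.335, 7.873, 22.634, -6.178]
```

Call:
{"api": "move_arm", "payload": {"deltas": [0,0,-0.15,0,0,-4,-1,0,0,-0.3,0,0,-6,-1,0,0,-1.3,0,0,-6,-1,0,0,-1.335,7.9,22.6,-6,-1,0,0,-1.335,7.9,22.6,-6,-1,0,0,-1.335,7.9,22.6,-6,-1,0,0,-1.335,7.9,22.6,-6,-1,0,0,-1.335,7.9,22.6,-6,-1]}}

```text
time: 8.05
tool_pos: [0.5358, 0.1541, 0.2962]
ee_rot: [3.141, -0.0, 1.377]
wrist_force: [-0.2, 0.8, 0.1]
width: 0.094
finger_force: 0.0
```

```bash
python3 to.py .5405 .1455 .187 1.571
python3 - <<'E'
from h import *
s=snap('top'); i=s['image']
hsv=cv2.cvtColor(i,cv2.COLOR_RGB2HSV).astype(int);H,S,V=[hsv[...,k] for k in range(3)]
m=(H>10)&(H<25)&(S>60)&(V>140); w=np.zeros(m.shape,bool); w[200:240,142:168]=1
print((m&w).sum(),rect(s,m&w,.015))
cv2.imwrite('pics/t3.png',cv2.resize(i[110:250,130:290,::-1],None,fx=4.2,fy=4.2,interpolation=cv2.INTER_CUBIC))
E
```

```text
[0.001, -0.0, -0.194, -0.758, 0.618, 10.92]
94 (array([412.8, 347.7]), 70.8, 11.8, 13.4)
```

View pics/t3.png

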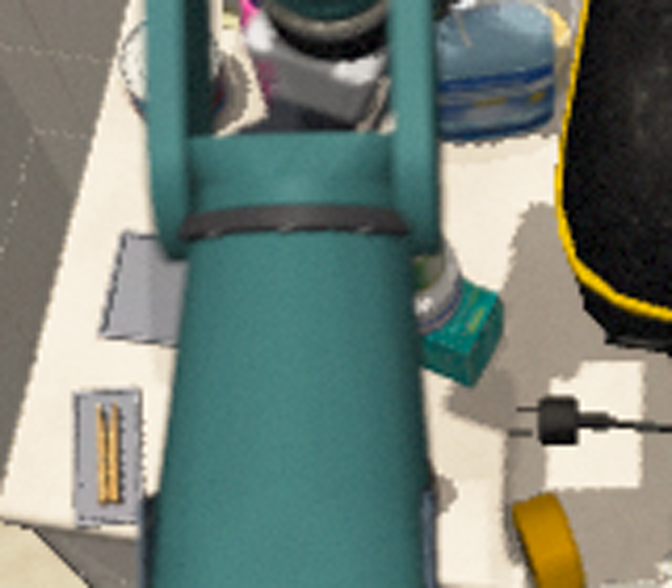

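The peg lies centred and lengthwise in its tray, near (108,452). Next is the jar.

Call:
{"api": "move_arm", "payload": {"deltas": [0,0,-0.194,-0.6,0.5,0,-1,0,0,-0.194,-0.6,0.5,0,-1,0,0,-0.194,-0.6,0.5,0,-1,0,0,-0.194,-0.6,0.5,0,-1]}}

```text
time: 8.5
tool_pos: [0.5388, 0.1489, 0.296]
ee_rot: [-3.142, 0.0, 1.563]
wrist_force: [1.0, -0.3, 0.0]
width: 0.094
finger_force: 0.0
```

```bash
python3 to.py .5405 .1455 .187 1.571
```

```text
[-0.0, 0.0, -0.008, -0.34, 0.175, 10.897]
```

Call:
{"api": "move_arm", "payload": {"deltas": [0,0,-0.008,-0.3,0.2,4,-1,0,0,-0.008,-0.3,0.2,6,-1,0,0,-0.008,-0.3,0.2,6,-1,0,0,-0.008,-0.3,0.2,6,-1]}}

```text
time: 8.9
tool_pos: [0.5407, 0.1461, 0.2364]
ee_rot: [3.142, 0.0, 1.573]
wrist_force: [0.7, -0.1, -0.2]
width: 0.0935
finger_force: 0.0
```

```bash
python3 to.py .5405 .1455 .187 1.571
```

```text
[0.0, 0.0, 0.002, -0.062, -0.024, 4.938]
```

Call:
{"api": "move_arm", "payload": {"deltas": [0,0,0,-0.1,0,2.5,-0.7,0,0,0,-0.1,0,4.9,-0.5,0,0,0,-0.1,0,4.9,-0.3,0,0,0,-0.1,0,4.9,-0.15,0,0,0,-0.1,0,4.9,-0.05,0,0,0,-0.1,0,4.9,0.0,0,0,0,-0.1,0,4.9,0.05,0,0,0,-0.1,0,4.9,0.1]}}

```text
time: 9.7
tool_pos: [0.5414, 0.1448, 0.1881]
ee_rot: [3.14, -0.0, 1.573]
wrist_force: [0.2, 0.0, 1.9]
width: 0.0436
finger_force: 30.0
```

Call:
{"api": "move_arm", "payload": {"deltas": [0,0,0,0,0,0,0.3,0,0,0,0,0,0,0.6,0,0,0,0,0,0,1]}}

```text
time: 10.0
tool_pos: [0.5414, 0.1448, 0.1881]
ee_rot: [3.139, -0.0, 1.573]
wrist_force: [-0.3, 0.0, 5.1]
width: 0.0435
finger_force: 30.0
```

Call:
{"api": "move_arm", "payload": {"deltas": [0,0,0,0,0,-1,1,0,0,0,0,0,-3,1,0,0,0,0,0,-7,1,0,0,0,0,-3,-8,1,0,0,0,0,-7,-8,1,0,0,0,0,-11,-8,1,0,0,0,-2,-14.4,-8,1,0,0,0,-5,-14.4,-8,1]}}

```text
time: 10.8
tool_pos: [0.3934, 0.0952, 0.2671]
ee_rot: [-3.14, -0.001, 1.577]
wrist_force: [1.1, -0.3, -1.2]
width: 0.0438
finger_force: 30.0
```

Call:
{"api": "move_arm", "payload": {"deltas": [0,0,0,-4,0,0,1,0,0,0,-8,0,0,1,0,0,0,-12,0,0,1,0,0,0,-16,0,0,1,0,0,0,-20,0,0,1,0,0,0,-24,0,0,1,0,0,0,-26.5,0,0,1,0,0,0,-27.7,0,0,1]}}

```text
time: 11.6
tool_pos: [0.3968, -0.1843, 0.266]
ee_rot: [-3.139, -0.001, 1.57]
wrist_force: [0.8, 0.1, -0.8]
width: 0.0437
finger_force: 30.0
```

```bash
python3 to.py .397 -.182 .076 1.571
python3 - <<'E'
from h import *
s=snap('side');i=s['image']
cv2.imwrite('pics/s2.png',cv2.resize(i[120:340,180:360,::-1],None,fx=2.7,fy=2.7,interpolation=cv2.INTER_CUBIC))
# jar dish ring second look in side view
hsv=cv2.cvtColor(i,cv2.COLOR_RGB2HSV).astype(int);P=cloud(s)
m=(hsv[...,1]<45)&(hsv[...,2]>100)&(hsv[...,2]<190)&(abs(P[...,0]-.397)<.045)&(abs(P[...,1]+.182)<.045)&(abs(P[...,2])<.02)
print(m.sum(),rect(s,m,.005))
E
```

```text
[-0.002, -0.001, -0.001, 0.209, 0.064, 19.0]
469 (array([ 393.9, -190.6]), 79.7, 65.6, 79.6)
```

View pics/s2.png

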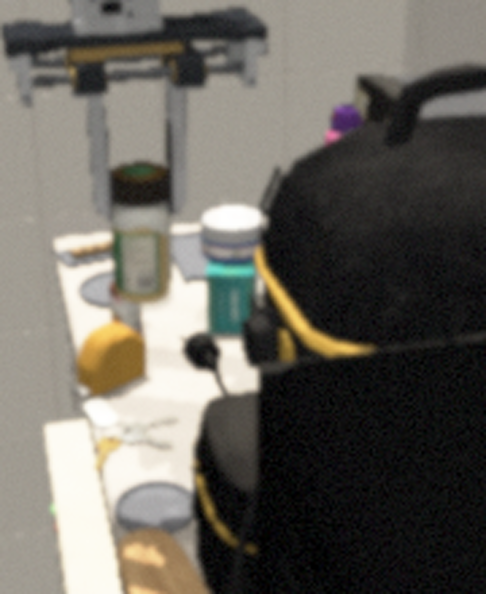

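The jar hangs upright in the gripper at (140,230), with the pot still on the box at (235,250). The jar dish is below at (155,510).

Call:
{"api": "move_arm", "payload": {"deltas": [0,0,0,0.2,0.05,4,1,0,0,0,0.2,0.05,8,1,0,0,0,0.2,0.05,12,1,0,0,0,0.2,0.05,15,1,0,0,0,0.2,0.05,16.5,1,0,0,0,0.2,0.05,17,1,0,0,0,0.2,0.05,17,1]}}

```text
time: 12.35
tool_pos: [0.3978, -0.1795, 0.0965]
ee_rot: [-3.14, -0.001, 1.574]
wrist_force: [0.3, 0.1, -1.8]
width: 0.0435
finger_force: 30.0
```

```bash
python3 to.py .397 -.1823 .0765 1.571
```

```text
[-0.001, -0.001, 0.003, -0.286, -0.076, 2.004]
```

Call:
{"api": "move_arm", "payload": {"deltas": [0,0,0,-0.25,-0.05,0.8,1,0,0,0,-0.25,-0.05,1.5,1,0,0,0,-0.25,-0.05,1.8,1,0,0,0,-0.25,-0.05,1.95,1,0,0,0,-0.25,-0.05,2.0,1,0,0,0,-0.25,-0.05,2.0,1]}}

```text
time: 12.95
tool_pos: [0.3976, -0.1832, 0.0771]
ee_rot: [3.141, 0.0, 1.573]
wrist_force: [0.1, 0.3, -0.8]
width: 0.0435
finger_force: 30.0
```

Call:
{"api": "move_arm", "payload": {"deltas": [0,0,0,0.05,0,0.05,1,0,0,0,0.05,0,0.1,1,0,0,0,0.05,0,0.1,1]}}

```text
time: 13.25
tool_pos: [0.3975, -0.1825, 0.076]
ee_rot: [3.141, 0.0, 1.573]
wrist_force: [-0.3, 0.1, -1.6]
width: 0.0435
finger_force: 30.0
```

Call:
{"api": "move_arm", "payload": {"deltas": [0,0,0,0,0,0.05,1,0,0,0,0,0,0.1,1,0,0,0,0,0,0.1,1]}}

```text
time: 13.55
tool_pos: [0.3976, -0.1827, 0.0754]
ee_rot: [3.141, 0.0, 1.573]
wrist_force: [-1.1, 0.4, 2.0]
width: 0.0436
finger_force: 30.0
```

Call:
{"api": "move_arm", "payload": {"deltas": [0,0,0,0,0,0,0.0,0,0,0,0,0,0,-0.2,0,0,0,0,0,0,-0.5,0,0,0,0,0,0,-0.7,0,0,0,0,0,-3,-0.8,0,0,0,0,0,-7,-1,0,0,0,0,0,-12,-1,0,0,0,0,0,-12,-1]}}

```text
time: 14.35
tool_pos: [0.4009, -0.1846, 0.2028]
ee_rot: [3.129, 0.008, 1.573]
wrist_force: [-0.1, -0.9, 0.6]
width: 0.0935
finger_force: 0.0
```

Call:
{"api": "move_arm", "payload": {"deltas": [0,0,0,5,0,0,-1,0,0,0,10,0,0,-1,0,0,0,15,0,0,-1,0,0,0,20,0,0,-1,0,0,0,25,0,0,-1,0,0,0,30,0,0,-1,0,0,0,31,0,0,-1]}}

```text
time: 15.05
tool_pos: [0.3959, 0.1317, 0.1943]
ee_rot: [-3.141, -0.002, 1.58]
wrist_force: [0.5, -0.2, 0.3]
width: 0.0943
finger_force: 0.0
```

```bash
python3 - <<'E'
from h import *
s=snap('top');i=s['image']
cv2.imwrite('pics/t4.png',cv2.resize(i[110:290,130:370,::-1],None,fx=3.3,fy=3.3,interpolation=cv2.INTER_CUBIC))
P=cloud(s);hs=cv2.cvtColor(i,cv2.COLOR_RGB2HSV).astype(int);Z=P[...,2];H,S,V=[hs[...,k] for k in range(3)]
def circ(m,z,n):
    q=np.array([rayz(s,u,v,z)[:2] for v,u in np.argwhere(m)],np.float32)*1000
    print(n,m.sum(),cv2.minEnclosingCircle(q) if len(q) else '',q.mean(0))
circ((Z>.1)&(Z<.12)&(abs(P[...,0]-.397)<.04)&(abs(P[...,1]+.182)<.04),.108,'jar')
circ((abs(Z-.115)<.007)&(S<60)&(V>150)&(abs(P[...,0]-.54)<.05)&(abs(P[...,1]-.148)<.05),.115,'pot')
m=(H>75)&(H<100)&(S>90)&(abs(Z-.074)<.008)&(abs(P[...,0]-.54)<.08)&(abs(P[...,1]-.148)<.08)
q=np.array([rayz(s,u,v,.074)[:2] for v,u in np.argwhere(m)],np.float32)*1000
print('box',m.sum(),cv2.minAreaRect(q))
E
python3 to.py .5405 .149 .18 1.571
```

```text
jar 209 ((397.3470764160156, -180.697265625), 22.243032455444336) [ 397.34442 -180.10693]
pot 0  nan
box 108 ((527.1536254882812, 105.67414855957031), (25.183027267456055, 52.4757194519043), 86.78140258789062)
[-0.001, -0.001, 0.008, 1.711, 14.446, 1.414]<stdin>:7: RuntimeWarning: Mean of empty slice.
  ret = ret.dtype.type(ret / rcount)
```

View pics/t4.png

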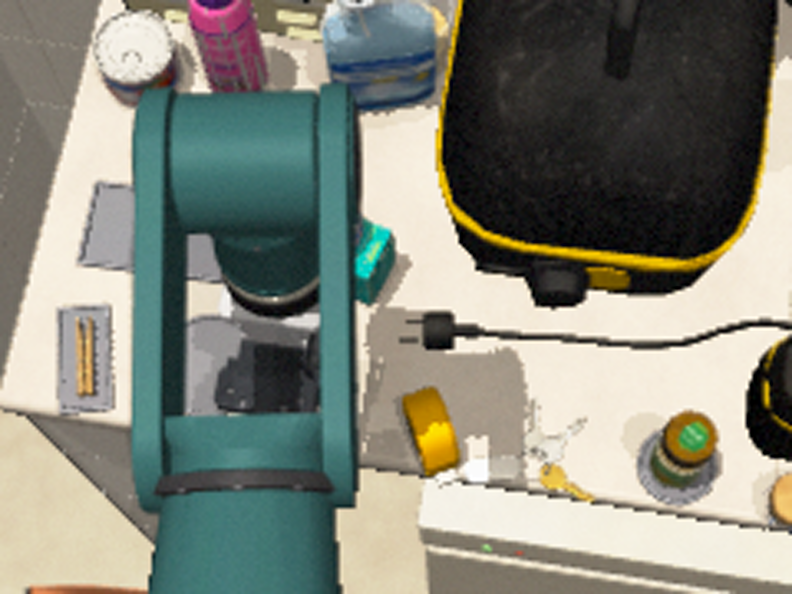

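The jar stands in its dish at (680,460), and the peg is in its tray at (85,355). Next is the pot.

Call:
{"api": "move_arm", "payload": {"deltas": [0,0,0.008,1.8,5,0,-1,0,0,0.008,1.8,10,0,-1,0,0,0.008,1.8,14.4,1,-1,0,0,0.008,1.8,14.4,4,-1,0,0,0.008,1.8,14.4,6,-1,0,0,0.008,1.8,14.4,6,-1,0,0,0.008,1.8,14.4,6,-1]}}

```text
time: 15.8
tool_pos: [0.541, 0.1442, 0.1347]
ee_rot: [-3.141, 0.001, 1.563]
wrist_force: [-0.1, 0.1, 0.5]
width: 0.0937
finger_force: 0.0
```

```bash
python3 to.py .541 .150 .087 1.571
```

```text
[-0.001, 0.001, -0.008, 0.584, 0.005, 4.775]
```

Call:
{"api": "move_arm", "payload": {"deltas": [0,0,-0.008,0.55,0,1,-1,0,0,-0.008,0.55,0,3,-1,0,0,-0.008,0.55,0,4.7,-1,0,0,-0.008,0.55,0,4.7,-0.9,0,0,-0.008,0.55,0,4.7,-0.7,0,0,-0.008,0.55,0,4.7,-0.6,0,0,-0.008,0.55,0,4.7,-0.5,0,0,-0.008,0.55,0,4.7,-0.4]}}

```text
time: 16.6
tool_pos: [0.5416, 0.1514, 0.0893]
ee_rot: [3.139, -0.0, 1.573]
wrist_force: [-0.8, 0.2, 1.3]
width: 0.0682
finger_force: 30.0
```

Call:
{"api": "move_arm", "payload": {"deltas": [0,0,0,0,0,0,0,0,0,0,0,0,0,0.5,0,0,0,0,0,0,1]}}

```text
time: 16.9
tool_pos: [0.5416, 0.1514, 0.0892]
ee_rot: [3.139, -0.0, 1.573]
wrist_force: [-0.2, 0.3, 5.4]
width: 0.0682
finger_force: 30.0
```

Call:
{"api": "move_arm", "payload": {"deltas": [0,0,0,0,0,-1,1,0,0,0,0,0,-4,1,0,0,0,3,-3,-7,1,0,0,0,6,-7,-7,1,0,0,0,8.7,-11,-7,1,0,0,0,8.7,-12,-7,1,0,0,0,8.7,-12,-7,1,0,0,0,8.7,-12,-7,1]}}

```text
time: 17.7
tool_pos: [0.4214, 0.2374, 0.1577]
ee_rot: [3.141, 0.001, 1.572]
wrist_force: [0.5, 0.6, -0.5]
width: 0.0677
finger_force: 30.0
```

```bash
python3 to.py .422 .2375 .0185 1.571
```

```text
[0.0, 0.001, 0.001, 0.019, 0.059, 13.923]
```

Call:
{"api": "move_arm", "payload": {"deltas": [0,0,0,0,0.05,4,1,0,0,0,0,0.05,8,1,0,0,0,0,0.05,11,1,0,0,0,0,0.05,12.5,1,0,0,0,0,0.05,13.3,1,0,0,0,0,0.05,13.7,1,0,0,0,0,0.05,13.8,1,0,0,0,0,0.05,13.8,1]}}

```text
time: 18.5
tool_pos: [0.4224, 0.2381, 0.0209]
ee_rot: [3.14, -0.001, 1.572]
wrist_force: [-0.4, -0.1, -1.4]
width: 0.0682
finger_force: 30.0
```

Call:
{"api": "move_arm", "payload": {"deltas": [0,0,0,0,0,0.05,1,0,0,0,0,0,0.1,1,0,0,0,0,0,0.1,1]}}

```text
time: 18.8
tool_pos: [0.4215, 0.2381, 0.0194]
ee_rot: [3.141, -0.0, 1.573]
wrist_force: [-0.0, 0.3, -1.5]
width: 0.0681
finger_force: 30.0
```

Call:
{"api": "move_arm", "payload": {"deltas": [0,0,0,0,0,0.05,1,0,0,0,0,0,0.1,1,0,0,0,0,0,0.1,1]}}

```text
time: 19.1
tool_pos: [0.4212, 0.238, 0.0179]
ee_rot: [-3.141, 0.0, 1.573]
wrist_force: [0.0, 0.1, -0.8]
width: 0.0682
finger_force: 30.0
```

Call:
{"api": "move_arm", "payload": {"deltas": [0,0,0,0,0,0.05,1,0,0,0,0,0,0.05,-0.5,0,0,0,0,0,0.05,-0.8,0,0,0,0,0,0.05,-1,0,0,0,0,0,-3,-1,0,0,0,0,0,-8,-1,0,0,0,0,0,-13,-1,0,0,0,0,0,-18,-1]}}

```text
time: 19.9
tool_pos: [0.4209, 0.2379, 0.1997]
ee_rot: [-3.142, 0.0, 1.573]
wrist_force: [1.3, 0.8, 0.5]
width: 0.0943
finger_force: 0.0
```

Call:
{"api": "move_arm", "payload": {"deltas": [0,0,0.1,-20,-6,0,-1,0,0,0.1,-20,-6,0,-1,0,0,0.1,-20,-6,0,-1,0,0,0.1,-20,-6,0,-1,0,0,0.1,-20,-6,0,-1,0,0,0.1,-20,-6,0,-1]}}

```text
time: 20.5
tool_pos: [0.3616, 0.0369, 0.1982]
ee_rot: [3.14, -0.0, 1.469]
wrist_force: [-0.5, 1.3, -0.2]
width: 0.094
finger_force: 0.0
```

```bash
python3 - <<'E'
from h import *
s=snap('top');i=s['image']
cv2.imwrite('pics/t5.png',cv2.resize(i[110:290,130:370,::-1],None,fx=3.3,fy=3.3,interpolation=cv2.INTER_CUBIC))
P=cloud(s);hs=cv2.cvtColor(i,cv2.COLOR_RGB2HSV).astype(int);Z=P[...,2];H,S,V=[hs[...,k] for k in range(3)]
m=(abs(Z-.044)<.008)&(S<60)&(V>150)&(abs(P[...,0]-.422)<.05)&(abs(P[...,1]-.238)<.05)
q=np.array([rayz(s,u,v,.044)[:2] for v,u in np.argwhere(m)],np.float32)*1000
print('pot',m.sum(),cv2.minEnclosingCircle(q) if len(q) else '')
m=(abs(Z-.074)<.009)&(abs(P[...,0]-.54)<.08)&(abs(P[...,1]-.148)<.08)
m=cv2.morphologyEx(m.astype(np.uint8),cv2.MORPH_OPEN,np.ones((3,3)))>0
print('box',m.sum(),rect(s,m,.074))
w=np.zeros(m.shape,np.uint8)
g=((S<45)&(V>140)&(V<190)&(abs(Z)<.02)&(abs(P[...,0]-.541)<.06)&(abs(P[...,1]-.307)<.09)).astype(np.uint8)
g=cv2.morphologyEx(g,cv2.MORPH_OPEN,np.ones((5,5)));print('boxtray',rect(s,g,.003))
E
```

```text
pot 414 ((421.4826965332031, 237.707763671875), 33.87539291381836)
box 124 (array([550.4, 194.9]), 53.7, 25.4, 1.2)
boxtray (array([542.1, 306.7]), 77.9, 134.2, 90.9)
```

View pics/t5.png

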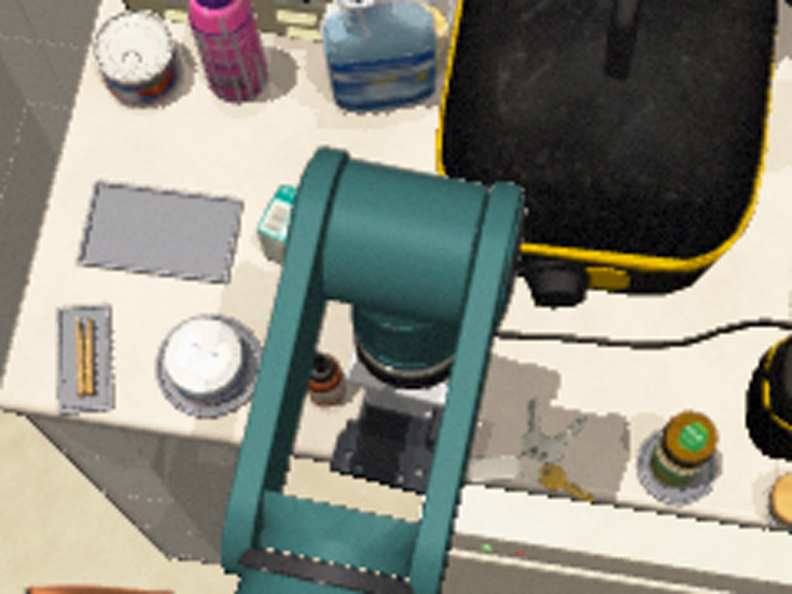

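The pot is centred in its dish at (207,360) and the dropper stands at (325,380). The arm hides the box, so I'll move aside to see it.

Call:
{"api": "move_arm", "payload": {"deltas": [0,0,0,-14,0,-3,-1,0,0,0,-14,0,-3,-1,0,0,0,-14,0,-3,-1,0,0,0,-14,0,-3,-1]}}

```text
time: 20.95
tool_pos: [0.349, -0.1043, 0.229]
ee_rot: [3.14, 0.002, 1.468]
wrist_force: [0.5, 0.8, -0.2]
width: 0.0938
finger_force: 0.0
```

```bash
python3 - <<'E'
from h import *
s=snap('top');i=s['image']
cv2.imwrite('pics/t6.png',cv2.resize(i[140:220,190:270,::-1],None,fx=7,fy=7,interpolation=cv2.INTER_CUBIC))
P=cloud(s);Z=P[...,2]
m=(abs(Z-.074)<.009)&(abs(P[...,0]-.54)<.08)&(abs(P[...,1]-.148)<.08)
m=cv2.morphologyEx(m.astype(np.uint8),cv2.MORPH_OPEN,np.ones((3,3)))>0
print('box',m.sum(),rect(s,m,.074),P[m][:,:2].mean(0))
E
```

```text
box 653 (array([539.3, 149.1]), 112.5, 54.2, 73.5) [0.53979373 0.1494329 ]
```

View pics/t6.png

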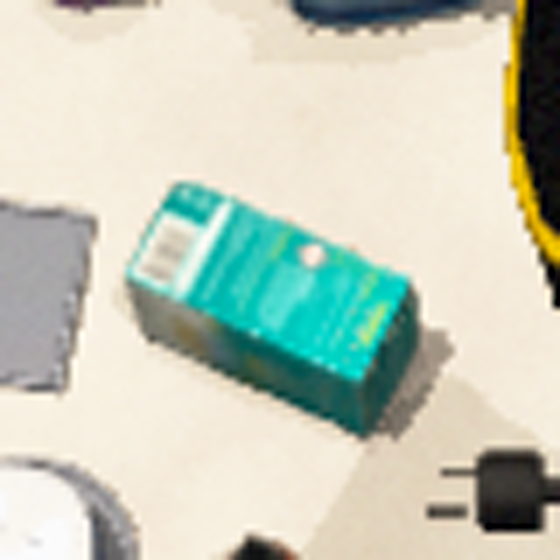

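The box's top face has corners (180,183), (130,270), (365,380) and (415,283). I'll approach it by way of (0.38, 0.149).

Call:
{"api": "move_arm", "payload": {"deltas": [0,0,0.176,25.5,0.4,0,-1,0,0,0.176,25.5,0.4,0,-1,0,0,0.176,25.5,0.4,0,-1,0,0,0.176,25.5,0.4,0,-1,0,0,0.176,25.5,0.4,0,-1,0,0,0.176,26.3,5.4,3,-1,0,0,0.176,27.1,10.4,5,-1,0,0,0.176,27.1,15,7,-1]}}

```text
time: 21.8
tool_pos: [0.508, 0.16, 0.1634]
ee_rot: [-3.141, -0.001, 1.305]
wrist_force: [0.3, 0.3, 0.4]
width: 0.0941
finger_force: 0.0
```

Call:
{"api": "move_arm", "payload": {"deltas": [0,0,0,0,1,0,-1,0,0,0,0,1,0,-1]}}

```text
time: 22.0
tool_pos: [0.5169, 0.1539, 0.1626]
ee_rot: [-3.137, 0.002, 1.3]
wrist_force: [-0.5, -0.4, 0.5]
width: 0.0943
finger_force: 0.0
```

```bash
python3 to.py .540 .149 .032 1.2915
```

```text
[-0.005, 0.002, 0.008, 0.169, 2.413, 13.048]
```

Call:
{"api": "move_arm", "payload": {"deltas": [0,0,0.008,0.1,2.3,0,-1,0,0,0.008,0.1,2.3,3,-1,0,0,0.008,0.1,2.3,6,-1,0,0,0.008,0.1,2.3,6,-1,0,0,0.008,0.1,2.3,6,-1]}}

```text
time: 22.5
tool_pos: [0.5391, 0.1474, 0.1064]
ee_rot: [3.141, -0.001, 1.29]
wrist_force: [-0.1, 0.7, -0.0]
width: 0.0939
finger_force: 0.0
```

```bash
python3 to.py .540 .149 .032 1.2915
```

```text
[0.001, -0.001, -0.001, 0.175, 0.04, 7.436]
```

Call:
{"api": "move_arm", "payload": {"deltas": [0,0,0,0.15,0.05,3,-1,0,0,0,0.15,0.05,6,-1,0,0,0,0.15,0.05,7.4,-0.8,0,0,0,0.15,0.05,7.4,-0.6,0,0,0,0.15,0.05,7.4,-0.4,0,0,0,0.15,0.05,7.4,-0.25,0,0,0,0.15,0.05,7.4,-0.15,0,0,0,0.15,0.05,7.4,0]}}

```text
time: 23.3
tool_pos: [0.5417, 0.1479, 0.0326]
ee_rot: [3.139, -0.001, 1.289]
wrist_force: [-0.3, -0.8, 4.3]
width: 0.055
finger_force: 30.0
```

Call:
{"api": "move_arm", "payload": {"deltas": [0,0,0,0,0,0,0.5,0,0,0,0,0,0,1,0,0,0,0,0,0,1]}}

```text
time: 23.6
tool_pos: [0.5417, 0.1479, 0.0326]
ee_rot: [3.14, -0.001, 1.289]
wrist_force: [-2.0, 1.0, 5.5]
width: 0.0551
finger_force: 30.0
```

Call:
{"api": "move_arm", "payload": {"deltas": [0,0,0,0,0,-1,1,0,0,0,0,0,-4,1,0,0,0,0,0,-8,1,0,0,-0.1,4,0,-8,1,0,0,-0.2,8,-1.5,-8,1,0,0,-0.298,12,-3,-8,1,0,0,-0.298,15.3,-4.4,-8,1,0,0,-0.298,15.3,-4.4,-8,1]}}

```text
time: 24.4
tool_pos: [0.5397, 0.311, 0.1103]
ee_rot: [-3.14, -0.002, 1.592]
wrist_force: [-0.3, -1.3, -1.8]
width: 0.055
finger_force: 30.0
```

Call:
{"api": "move_arm", "payload": {"deltas": [0,0,0,0,0,2,1,0,0,0,0,0,4,1,0,0,0,0,0,4,1]}}

```text
time: 24.7
tool_pos: [0.5388, 0.3048, 0.0669]
ee_rot: [-3.134, 0.004, 1.586]
wrist_force: [-0.2, -0.2, -2.7]
width: 0.0551
finger_force: 30.0
```

```bash
python3 to.py .5416 .307 .036 1.587
```

```text
[-0.007, 0.004, -0.001, 0.225, 0.309, 3.082]
```

Call:
{"api": "move_arm", "payload": {"deltas": [0,0,0,0.1,0.2,1,1,0,0,0,0.1,0.2,1.5,1,0,0,0,0.1,0.2,1.5,1,0,0,0,0.1,0.2,1.5,1]}}

```text
time: 25.1
tool_pos: [0.5435, 0.3077, 0.0563]
ee_rot: [3.141, -0.0, 1.586]
wrist_force: [-0.0, -0.5, -1.7]
width: 0.0548
finger_force: 30.0
```

```bash
python3 to.py .5416 .307 .036 1.587
```

```text
[0.001, -0.0, -0.001, -0.072, -0.19, 2.035]
```

Call:
{"api": "move_arm", "payload": {"deltas": [0,0,0,-0.05,-0.15,0.8,1,0,0,0,-0.05,-0.15,1.4,1,0,0,0,-0.05,-0.15,1.8,1,0,0,0,-0.05,-0.15,1.95,1,0,0,0,-0.05,-0.15,2.0,1,0,0,0,-0.05,-0.15,2.0,1]}}

```text
time: 25.7
tool_pos: [0.5418, 0.3073, 0.0358]
ee_rot: [3.141, -0.0, 1.587]
wrist_force: [0.6, 0.5, -1.2]
width: 0.0553
finger_force: 30.0
```

Call:
{"api": "move_arm", "payload": {"deltas": [0,0,0,0,0,0.05,1,0,0,0,0,0,0.1,1,0,0,0,0,0,0.1,1]}}

```text
time: 26.0
tool_pos: [0.5419, 0.3074, 0.0356]
ee_rot: [3.141, -0.0, 1.587]
wrist_force: [-1.7, 0.1, 2.8]
width: 0.0552
finger_force: 30.0
```

Call:
{"api": "move_arm", "payload": {"deltas": [0,0,0,0,0,0,-0.3,0,0,0,0,0,0,-0.6,0,0,0,0,0,0,-0.8,0,0,0,0,0,-4,-1,0,0,0,0,0,-9,-1,0,0,0,0,0,-14,-1,0,0,0,0,0,-19,-1,0,0,0,0,0,-20,-1]}}

```text
time: 26.8
tool_pos: [0.5441, 0.3085, 0.2437]
ee_rot: [3.128, -0.006, 1.587]
wrist_force: [1.3, 0.1, 1.5]
width: 0.0939
finger_force: 0.0
```

Call:
{"api": "move_arm", "payload": {"deltas": [0,0,0,-35,-19,0,-1,0,0,0,-35,-19,0,-1,0,0,0,-35,-19,0,-1,0,0,0,-35,-19,0,-1,0,0,0,-35,-19,0,-1,0,0,0,-35,-19,0,-1,0,0,0,-35,-19,0,-1,0,0,0,-35,-19,0,-1]}}

```text
time: 27.6
tool_pos: [0.3558, -0.047, 0.2341]
ee_rot: [-3.141, 0.0, 1.587]
wrist_force: [1.5, -1.5, -0.1]
width: 0.0938
finger_force: 0.0
```

```bash
python3 - <<'E'
from h import *
s=snap('top');i=s['image']
cv2.imwrite('pics/t7.png',cv2.resize(i[110:290,130:370,::-1],None,fx=3.3,fy=3.3,interpolation=cv2.INTER_CUBIC))
P=cloud(s);Z=P[...,2]
m=(abs(Z-.077)<.009)&(abs(P[...,0]-.54)<.08)&(abs(P[...,1]-.307)<.08)
m=cv2.morphologyEx(m.astype(np.uint8),cv2.MORPH_OPEN,np.ones((3,3)))>0
print('box',m.sum(),rect(s,m,.077),P[m][:,:2].mean(0))
E
```

```text
box 627 (array([540.6, 308.6]), 52.9, 110.4, 90.7) [0.54068554 0.30884394]
```

View pics/t7.png

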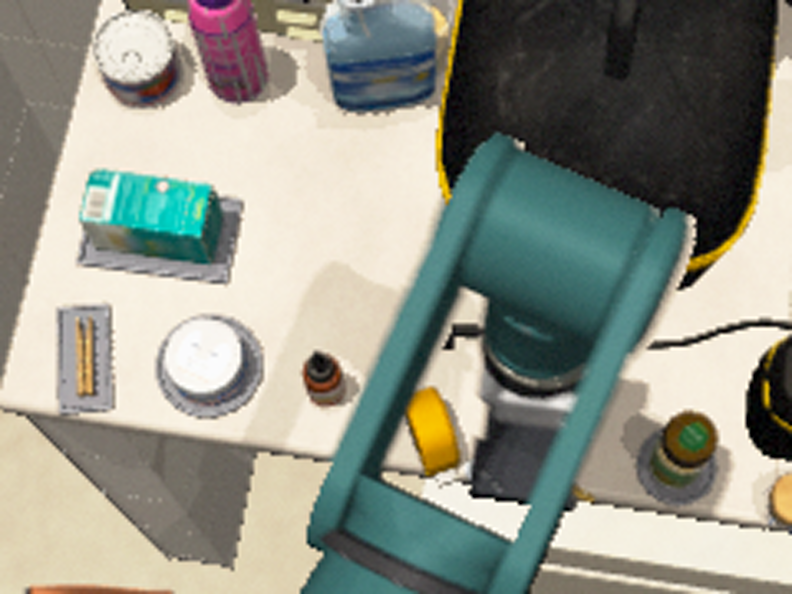

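All four things sit centred in their trays: the box at (150,220), peg (85,355), pot (207,360) and jar (683,455). The dropper still stands at (323,378), and the robot is clear of everything.

```bash
python3 -c "from bench import robot; print(robot.close_job())"
```

```text
the job is handed in; nothing more can be done
None
```

The job is handed in: the peg, jar, pot and box each rest within about 2 mm of the centre of their own trays, the dropper bottle still stands where it was, and the arm took about 28 s of the 123 s allowed.

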